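# Draw a spring out to its test length and hold it for the reading

## Robot

A 7-joint arm with a two-finger parallel gripper is mounted at the origin on a cart in front of the work surface, level with it; the furniture and walls round the work are solid. World frame = base frame: x ahead of the robot, y to its left, z up, the work surface at z = 0. Lengths are in m, angles in rad, forces in N, time in s.
With the tool pointing down it reaches from about 0.4 to 0.85 m from the base axis. Payload 10.4 kg.
Tool frame: the origin (TCP) lies on the centre line of the jaws, within the pads' length; the fingertips stand 22 mm ahead of it and the grasp point (between the pads) lies 3 mm ahead of it; z points along the fingers, y is the line along which they close (so a half turn about z gives the same grasp; the last joint's range is limited). The gripper opens to 85 mm and grips with 20 to 120 N. Pads are 22 mm wide; open, the fingers measure 114 mm over their backs; the gripper's body (76 mm by 85 mm) begins 54 mm behind the grasp point. The pads swing forward as they close: fully open they stand 13 mm farther back than shut.
Start: joints at [-1.26, 0.332, -0.065, 1.46, 0.022, 1.35, -0.088], TCP at [0.205, 0.591, 0.253] pointing down, gripper open.
Joint ranges: [-2.6, 2.6], [-0.5, 2.12], [-1.47, 1.34], [0.16, 2.42], [-1.27, 4.41], [0.06, 2.06], [-2.6, 2.6]. Speed limits (rad/s): [2.22, 2.22, 2.79, 2.79, 3.14, 3.14, 3.14].

## Interface

Orientations are given as a unit quaternion [w, x, y, z].
In Python, from station import get_obs, cams, workorder gives the robot as it stands.
- The arm moves only by the tool move_arm, never from a script. Its argument "deltas" is a list of rows, each an object of numbers: "tx", "ty", "tz": the shift along the tool's x, y, z in units of 30 mm (1.0 is 30 mm); "wx", "wy", "wz": the turn, a rotation vector about the tool's x, y, z in rad; "grip": the gripper's target within -1 to 1 (fully open at 1, half-way at 0, shut at -1). A call has 1 to 20 rows; each row shifts and turns the commanded pose from where the row before left it, along the tool's axes as they then stand; what a row does not reach is not made up. A row lasts 1/12 s, in which the tool goes at most 41.7 mm and 7.16 degrees, less where a joint would pass 70% of its speed; a pose out of reach is approached as far as the arm can. A call is refused whole if a number of a shift passes 1 or a number of a turn 0.125, either way. A call with a gripper value outside its range is refused whole. The fingers move at their own pace and stop on an object; the grip force is fixed at half the most. Time passes only in rows, so rows that do not move let the fingers close. It gives the time, the measured TCP pose, the force, the opening and the grip force at its end, in the units of the state.
- get_obs(): the state, without advancing time (a new reading comes with each control period).
- cams.get_image(name): name is "scene" or "top"; returns a dict with "pixels" (420x560x3 uint8, red, green, blue), "vfov" (degrees; the focal length in pixels is half the picture's height over the tangent of half this angle, whatever the lens; pixels are square), "cx", "cy" (the principal point, pixels), "rvec" (rotation vector, rad) and "tvec" (3), from world to camera coordinates, as OpenCV has them. Camera axes: x right, y down, z forward; pixel columns grow to the right and rows downward; lengths in m; the calibration is good to about 2 mm. A picture is of the moment at which its call begins. There is no depth.
- workorder.close_job(): hands the job in; it is judged then, once.
The state is a dict: "clock": time; "joints": joint angles; "qvel": joint speeds; "effort": joint torques, N m; "eef_pos": TCP position; "ee_rot": TCP orientation; "wrist_force": force on the tool from outside, world axes, zero at the start; "moment": the same for the moment, N m; "width": finger opening in m; "finger_force": force on a finger pad.
Only numpy, scipy, OpenCV 4.12 (cv2) and the standard library are available. Lean on these libraries where they do the work, as an engineer would, in place of code of your own. Each camera call takes 0.05 s, during which the arm holds its last target. There are 200 camera calls.

## Task

A coil spring is hooked up in the bench spring tester. Take the handle of the sliding carriage and draw it all the way out to its stop once to settle the spring, ease it right back home without letting it fly, then draw it out again until the pointer on the carriage lines up with the index clip on the rule, and finish still holding it there against the spring so that the dial can be read. Leave the index clip as it is set and do not disturb the things lying round the tester.

Things in the scene. Friction and masses are not known exactly. Their poses are not given: they have to be found in the camera images.
- handle_bar (a point): centre of the carriage's handle, a level round black bar 16 mm thick, 80 mm long along the tester's x axis (across the travel), 98 mm above the bench, on two posts with 56 mm clear between them. 23 mm is free between bar and carriage block (top 67 mm above the bench). Axes: y = the way the carriage is drawn out, z = up. Pinch it from above, closing along y, with a firm grip (about 30 N)
- pointer_tip (a point): tip of the steel pointer, a 3 mm wide blade on the carriage's front side over the rule, 34 mm above the bench, 52 mm from the handle's centre along -x of the tester and level with it along the travel y; axes as the handle's
- index_tip (a point): tip of the index, a 3 mm wide brass blade on a small brass clip (14 mm wide, with a thumbscrew) clamped on the front edge of the rule, at a different place each time; it faces the pointer across 1 mm. The tips line up when their difference along y is zero; axes as the handle's
- carriage (a joint): how far the carriage is drawn out along the tester's y, m: 0 = home (where the spring pulls it), 0.105 = at its stop, the rubber bumpers of the end block. The spring pulls back with about 2 N at home, rising evenly to about 12 N at the stop; let go, the carriage flies home
- index (a joint): where the index clip is clamped, m, on the same scale: the pointer lines up with it when joint carriage equals this value (0.040 to 0.085). The clip is held by friction of 12 N
- spring_tester: the tester, screwed to the bench: grey base plate 120 x 330 x 19 mm, origin on the bench under the line of travel; y = the way the carriage is drawn out, x = level, away from the rule. Dark head with dial at the -y end (110 to 162 mm from the origin, dial top 110 mm high), end block at +y (124 to 144 mm, 71 mm high). Carriage home: the handle's centre is 12 mm to -y of the origin
- plug_gauge1_mid (a point): bystander: a plug gauge (24 x 123 x 21 mm, grey ends, dark middle) lying in front of the tester's end block, on the left; its centre. Keep clear also of the big cast wheel further left on the bench: 0.40 m high, beyond y = 0.5 m, from x = 0.35 to 0.77 m
- setting_ring1_mid (a point): bystander: a setting ring (58 mm across, 20 mm high) behind the middle of the tester; its centre
- wheel_nut1_mid (a point): bystander: a wheel nut (30 mm across, 19 mm high) behind the tester, near its dial end; its centre

How it is judged:
By the outcome, as a careful person would: the job done as asked, in the order asked, and still so for the second after the job is handed in, while the arm keeps its last pose, push and grip.
It also fails if it takes over 51 s, if anything falls off the work surface, if the arm or the gripper's body presses on something with over 40 N, if the wrist force passes 120 N, or if a joint passes its speed limit or range.

## Working session

There is one attempt and no reset: what is moved stays moved. The work goes in short steps, Python scripts to look and compute and a tool call to move; the robot and the scene stay as the last step left them, time stands still between calls to the robot, and variables do not carry over. Pictures are saved under pics/ and viewed, at most 10 in all, crops included, and the job is handed in when it is done.

Besides the shell and the picture viewer there is one more tool, called after "Request:" as a command line: name --argument value ..., lists and objects as JSON in quotes. move_arm: Moves the arm, as the interface text tells. Its arguments: {"type":"object","properties":{"deltas":{"type":"array","items":{"type":"object","properties":{"tx":{"type":"number"},"ty":{"type":"number"},"tz":{"type":"number"},"wx":{"type":"number"},"wy":{"type":"number"},"wz":{"type":"number"},"grip":{"type":"number"}}}}},"required":["deltas"]}

```bash
mkdir -p pics; cat > h.py <<'E'
import numpy as np, cv2
from station import get_obs, cams, workorder
def K(im):
    f=im["pixels"].shape[0]/2/np.tan(np.radians(im["vfov"])/2)
    return np.array([[f,0,im["cx"]],[0,f,im["cy"]],[0,0,1.]])
def proj(im,P):
    return cv2.projectPoints(np.array(P,float).reshape(-1,1,3),np.array(im["rvec"],float),np.array(im["tvec"],float),K(im),None)[0].reshape(-1,2)
def ray(im,u,v,z):
    R=cv2.Rodrigues(np.array(im["rvec"],float))[0]; t=np.array(im["tvec"],float)
    c=-R.T@t; d=R.T@np.linalg.inv(K(im))@np.array([u,v,1.])
    return c+d*(z-c[2])/d[2]
def save(im,name,crop=None,s=1):
    p=im["pixels"][:,:,::-1]
    if crop: x0,y0,x1,y1=crop; p=p[y0:y1,x0:x1]
    cv2.imwrite("pics/"+name,cv2.resize(p,None,fx=s,fy=s,interpolation=cv2.INTER_CUBIC))
E
python3 - <<'E'
from h import *
import pickle
for n in("scene","top"):
    im=cams.get_image(n); pickle.dump(im,open(n+"0.pkl","wb")); save(im,n+"0.png")
    R=cv2.Rodrigues(np.array(im["rvec"]))[0]; print(n,im["vfov"],im["cx"],im["cy"],-R.T@np.array(im["tvec"]))
o=get_obs(); print(o)
E
```

```text
scene 55.79027448879557 271.03250161632747 206.7119568602825 [ 0.08673037 -0.19918583  0.70127189]
top 48.38365376897145 283.50456731636575 207.71440451340405 [0.39948825 0.1540465  1.16246679]
{'clock': 0.1, 'joints': array([-1.25963825,  0.33280752, -0.06468149,  1.46085114,  0.02156141,
        1.34989877, -0.08849127]), 'qvel': array([-3.44307922e-05, -4.98641469e-04, -1.35436457e-03, -1.56524692e-03,
       -6.74180247e-04, -2.44597603e-03, -5.90049359e-05]), 'effort': array([ 7.79696365e-04, -6.26747060e+01,  4.84167715e-02, -3.92427099e+01,
        1.62995554e-02,  6.98580159e-03,  5.40227276e-06]), 'eef_pos': array([0.20464783, 0.5902219 , 0.25259909]), 'ee_rot': array([-9.29017609e-05,  1.66104618e-01,  9.86107931e-01, -6.28943675e-04]), 'wrist_force': array([-0.47460114, -0.54325462, -0.28840203]), 'moment': array([ 0.00390129,  0.04437692, -0.00751388]), 'finger_force': 0.0, 'width': 0.08529992199010203}
```

View pics/scene0.png

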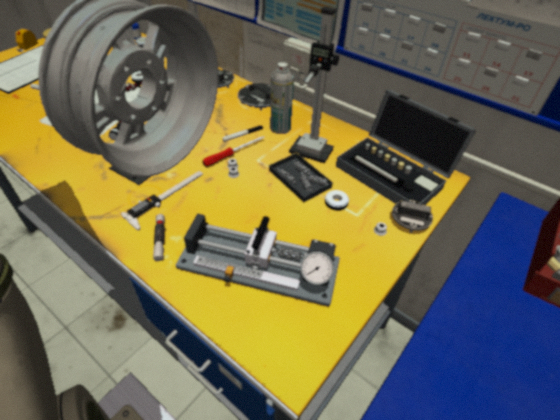

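View pics/top0.png

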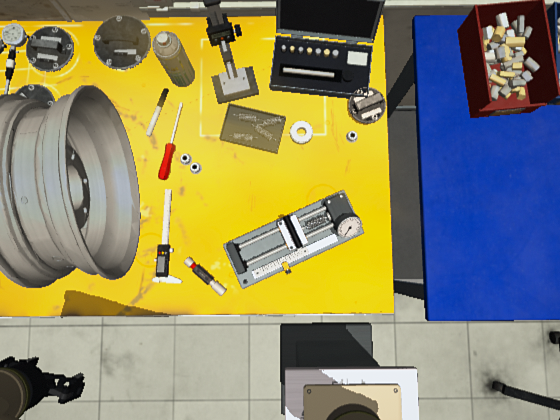

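```bash
python3 - <<'E'
from h import *
import pickle
a=pickle.load(open("top0.pkl","rb")); b=pickle.load(open("scene0.pkl","rb"))
save(a,"t1.png",(215,180,375,300),5); save(b,"s1.png",(170,200,350,310),4.4)
E
```

```text
(no output)
```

View pics/t1.png

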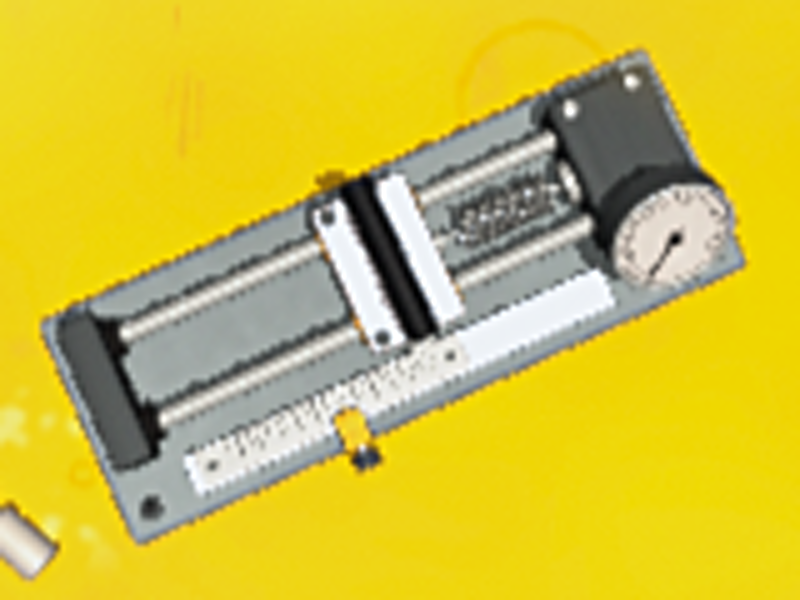

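View pics/s1.png

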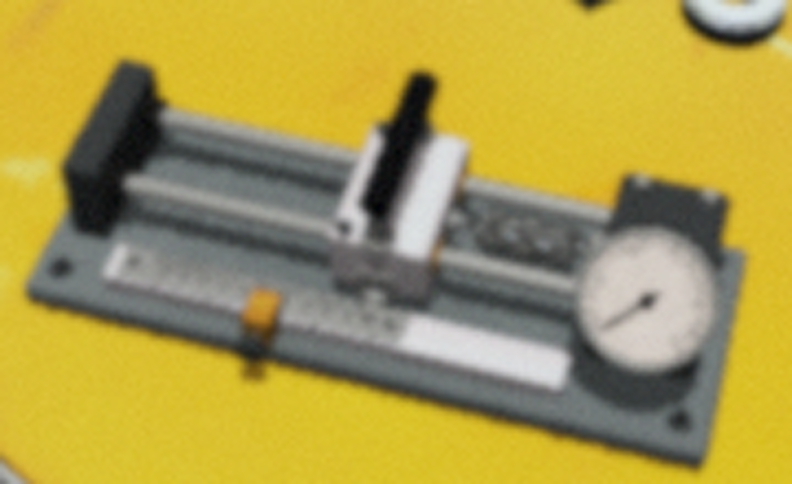

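```bash
cat > fit.py <<'E'
from h import *
import pickle
from scipy.optimize import least_squares
a=pickle.load(open("top0.pkl","rb")); b=pickle.load(open("scene0.pkl","rb"))
oa=np.array([215,180]); ob=np.array([170,200])
T=lambda q:(np.array(q,float)+.5)/5-.5+oa
S=lambda q:(np.array(q,float)+.5)/4.4-.5+ob
def W(p,P):
    c,s=np.cos(p[2]),np.sin(p[2]); P=np.atleast_2d(P).astype(float)
    return np.c_[p[0]+c*P[:,0]-s*P[:,1],p[1]+s*P[:,0]+c*P[:,1],P[:,2]]
L=[[.06,.165,.019],[-.06,.165,.019],[-.06,-.165,.019],[.06,-.165,.019]]
pt=T([(45,325),(140,542),(745,262),(645,52)])
ps=S([(30,290),(700,463),(745,258)])
# handle bar ends in z=.098+.008 top
def res(p):
    r1=proj(a,W(p,L))-pt; r2=proj(b,W(p,[L[1],L[2],L[3]]))-ps
    return np.r_[r1.ravel(),r2.ravel()]
r=least_squares(res,[.4,.15,.4]); p=r.x
if __name__=="__main__":
    print(p,np.round(r.fun.reshape(-1,2),2))
    inv=lambda w:np.array([[np.cos(p[2]),np.sin(p[2])],[-np.sin(p[2]),np.cos(p[2])]])@(w[:2]-p[:2])
    print("handle",W(p,[0,-.012,.098]))
    print("bar ends top px",(proj(a,W(p,[[.04,-.012,.098],[-.04,-.012,.098]]))-oa)*5+2,"scene",(proj(b,W(p,[[.04,-.012,.098],[-.04,-.012,.098]]))-ob)*4.4+2)
    for z in(.025,.034,.04):print("clip T",z,inv(ray(a,*T((354,428)),z)),"S",inv(ray(b,*S((262,308)),z)))
    print("pointer S",inv(ray(b,*S((376,296)),.034)))
    d=np.array([-np.sin(p[2]),np.cos(p[2])]);print("ydir",d)
E
python3 fit.py
```

```text
[0.46175704 0.13313977 0.41316321] [[-1.62 -0.58]
 [-0.94  1.45]
 [ 1.63  1.32]
 [ 0.77 -0.86]
 [-2.25 -0.67]
 [ 1.77 -0.01]
 [ 1.34 -1.32]]
handle [[0.46657514 0.12214951 0.098     ]]
bar ends top px [[386.11286396 195.34205206]
 [458.86392945 355.40478572]] scene [[439.53503536 106.08475714]
 [387.95808935 239.05285374]]
clip T 0.025 [-0.05038001  0.04485429] S [-0.04241647  0.04930341]
clip T 0.034 [-0.05036621  0.04484871] S [-0.04819871  0.04660064]
clip T 0.04 [-0.050357    0.04484499] S [-0.05205354  0.0447988 ]
pointer S [-0.02681976 -0.00164106]
ydir [-0.40150838  0.91585535]
```

```bash
cat > fit2.py <<'E'
from fit import *
bt=T([(358,178),(424,338)]); bs=S([(424,78),(378,208)])
print("bar rays top",ray(a,*bt.mean(0),.098),"scene",ray(b,*bs.mean(0),.098))
d=ray(a,*bt[0],.098)-ray(a,*bt[1],.098); print("yaw bar",np.arctan2(d[1],d[0]),np.linalg.norm(d))
for i,j in((0,1),(3,2),(0,3),(1,2)):
    d=ray(a,*pt[i],.019)-ray(a,*pt[j],.019);print(i,j,np.linalg.norm(d),np.arctan2(d[1],d[0]))
h=(ray(a,*bt.mean(0),.098)+ray(b,*bs.mean(0),.098))/2
def tri(q1,q2):
    out=lambda X:np.r_[proj(a,X)[0]-q1,proj(b,X)[0]-q2]
    s=least_squares(out,[.45,.15,.05]);return s.x,s.fun
print("bar tri",tri(bt.mean(0),bs.mean(0)))
yaw=.405
def loc(X):
    c,s=np.cos(yaw),np.sin(yaw);d=np.array(X)[:2]-h[:2];return np.array([c*d[0]+s*d[1],-s*d[0]+c*d[1]])
x,f=tri(T((354,428)),S((262,308)));print("clip",x,f,loc(x))
print("clip z.034",loc(ray(a,*T((354,430)),.036)),loc(ray(b,*S((262,306)),.036)))
print("nadir",proj(a,[.4,.154,0]))
print("h",h)
E
python3 fit2.py
```

```text
bar rays top [0.47449095 0.1363271  0.098     ] scene [0.47468663 0.13697212 0.098     ]
yaw bar 0.37879750710820753 0.07894185556183583
0 1 0.11486127148402943 0.4166095223450444
3 2 0.114287426588946 0.4168720762651578
0 3 0.32429802890838516 1.9893918276332365
1 2 0.32432968267066803 1.991160979333274
bar tri (array([0.47431119, 0.13646645, 0.09874215]), array([-0.05505733,  0.05644393,  0.06850163, -0.00684388]))
clip [0.39733401 0.15425592 0.03779309] [-0.1090585   0.12514551  0.13887551 -0.01402427] [-0.06406783  0.04662183]
clip z.034 [-0.06477291  0.04664805] [-0.0619947   0.04781615]
nadir [[285.38596463 264.20657611]]
h [0.47458879 0.13664961 0.098     ]
```

Request:
move_arm --deltas '[{"wz": -0.107, "grip": 1}, {"wz": -0.107, "grip": 1}, {"wz": -0.107, "grip": 1}, {"wz": -0.107, "grip": 1}, {"wz": -0.107, "grip": 1}, {"wz": -0.107, "grip": 1}, {"wz": -0.11, "grip": 1}, {"ty": -0.5, "grip": 1}, {"ty": -0.9, "grip": 1}, {"ty": -0.9, "grip": 1}, {"ty": -0.9, "grip": 1}, {"ty": -0.9, "grip": 1}, {"ty": -0.9, "grip": 1}, {"ty": -0.9, "grip": 1}, {"ty": -0.9, "grip": 1}, {"ty": -0.9, "grip": 1}, {"ty": -0.9, "grip": 1}, {"ty": -0.9, "grip": 1}, {"ty": -0.9, "grip": 1}, {"grip": 1}]'

```text
invalid input
```

Request:
move_arm --deltas '[{"tx": 0, "ty": 0, "tz": 0, "wx": 0, "wy": 0, "wz": -0.107, "grip": 1}, {"tx": 0, "ty": 0, "tz": 0, "wx": 0, "wy": 0, "wz": -0.107, "grip": 1}, {"tx": 0, "ty": 0, "tz": 0, "wx": 0, "wy": 0, "wz": -0.107, "grip": 1}, {"tx": 0, "ty": 0, "tz": 0, "wx": 0, "wy": 0, "wz": -0.107, "grip": 1}, {"tx": 0, "ty": 0, "tz": 0, "wx": 0, "wy": 0, "wz": -0.107, "grip": 1}, {"tx": 0, "ty": 0, "tz": 0, "wx": 0, "wy": 0, "wz": -0.107, "grip": 1}, {"tx": 0, "ty": 0, "tz": 0, "wx": 0, "wy": 0, "wz": -0.11, "grip": 1}]'

```text
clock: 0.68
eef_pos: [0.2047, 0.5903, 0.2528]
ee_rot: [-0.0, -0.21, 0.978, -0.0]
wrist_force: [0.5, 0.3, 0.0]
width: 0.0855
finger_force: 0.0
```

Request:
move_arm --deltas '[{"tx": 0, "ty": -0.5, "tz": 0, "wx": 0, "wy": 0, "wz": 0, "grip": 1}, {"tx": -0.1, "ty": -0.9, "tz": 0, "wx": 0, "wy": 0, "wz": 0, "grip": 1}, {"tx": -0.1, "ty": -0.9, "tz": 0, "wx": 0, "wy": 0, "wz": 0, "grip": 1}, {"tx": -0.1, "ty": -0.9, "tz": 0, "wx": 0, "wy": 0, "wz": 0, "grip": 1}, {"tx": -0.1, "ty": -0.9, "tz": 0, "wx": 0, "wy": 0, "wz": 0, "grip": 1}, {"tx": -0.1, "ty": -0.9, "tz": 0, "wx": 0, "wy": 0, "wz": 0, "grip": 1}, {"tx": -0.1, "ty": -0.9, "tz": 0, "wx": 0, "wy": 0, "wz": 0, "grip": 1}, {"tx": -0.1, "ty": -0.9, "tz": 0, "wx": 0, "wy": 0, "wz": 0, "grip": 1}, {"tx": -0.1, "ty": -0.9, "tz": 0, "wx": 0, "wy": 0, "wz": 0, "grip": 1}, {"tx": -0.1, "ty": -0.9, "tz": 0, "wx": 0, "wy": 0, "wz": 0, "grip": 1}, {"tx": -0.1, "ty": -0.9, "tz": 0, "wx": 0, "wy": 0, "wz": 0, "grip": 1}, {"tx": -0.1, "ty": -0.9, "tz": 0, "wx": 0, "wy": 0, "wz": 0, "grip": 1}, {"tx": -0.1, "ty": -0.9, "tz": 0, "wx": 0, "wy": 0, "wz": 0, "grip": 1}, {"tx": -0.1, "ty": -0.9, "tz": 0, "wx": 0, "wy": 0, "wz": 0, "grip": 1}, {"tx": -0.1, "ty": -0.9, "tz": 0, "wx": 0, "wy": 0, "wz": 0, "grip": 1}, {"tx": -0.1, "ty": -0.9, "tz": 0, "wx": 0, "wy": 0, "wz": 0, "grip": 1}, {"tx": -0.1, "ty": -0.9, "tz": 0, "wx": 0, "wy": 0, "wz": 0, "grip": 1}, {"tx": -0.1, "ty": -0.9, "tz": 0, "wx": 0, "wy": 0, "wz": 0, "grip": 1}, {"tx": -0.1, "ty": -0.9, "tz": 0, "wx": 0, "wy": 0, "wz": 0, "grip": 1}, {"tx": 0, "ty": 0, "tz": 0, "wx": 0, "wy": 0, "wz": 0, "grip": 1}]'

```text
clock: 2.35
eef_pos: [0.4597, 0.1494, 0.2532]
ee_rot: [0.0, -0.204, 0.979, -0.001]
wrist_force: [-1.0, 0.2, 0.0]
width: 0.0858
finger_force: 0.0
```

Request:
move_arm --deltas '[{"tx": -0.14, "ty": -0.29, "tz": 0, "wx": 0, "wy": 0, "wz": -0.008, "grip": 1}, {"tx": -0.14, "ty": -0.29, "tz": 0, "wx": 0, "wy": 0, "wz": 0, "grip": 1}, {"tx": 0, "ty": 0, "tz": 0.5, "wx": 0, "wy": 0, "wz": 0, "grip": 1}, {"tx": 0, "ty": 0, "tz": 0.5, "wx": 0, "wy": 0, "wz": 0, "grip": 1}, {"tx": 0, "ty": 0, "tz": 0.5, "wx": 0, "wy": 0, "wz": 0, "grip": 1}, {"tx": 0, "ty": 0, "tz": 0.5, "wx": 0, "wy": 0, "wz": 0, "grip": 1}, {"tx": 0, "ty": 0, "tz": 0.5, "wx": 0, "wy": 0, "wz": 0, "grip": 1}, {"tx": 0, "ty": 0, "tz": 0.5, "wx": 0, "wy": 0, "wz": 0, "grip": 1}, {"tx": 0, "ty": 0, "tz": 0.5, "wx": 0, "wy": 0, "wz": 0, "grip": 1}, {"tx": 0, "ty": 0, "tz": 0.5, "wx": 0, "wy": 0, "wz": 0, "grip": 1}, {"tx": 0, "ty": 0, "tz": 0.4, "wx": 0, "wy": 0, "wz": 0, "grip": 1}, {"tx": 0, "ty": 0, "tz": 0.3, "wx": 0, "wy": 0, "wz": 0, "grip": 1}, {"tx": 0, "ty": 0, "tz": 0.2, "wx": 0, "wy": 0, "wz": 0, "grip": 1}, {"tx": 0, "ty": 0, "tz": 0.15, "wx": 0, "wy": 0, "wz": 0, "grip": 1}, {"tx": 0, "ty": 0, "tz": 0, "wx": 0, "wy": 0, "wz": 0, "grip": 1}, {"tx": 0, "ty": 0, "tz": 0, "wx": 0, "wy": 0, "wz": 0, "grip": 1}]'

```text
clock: 3.68
eef_pos: [0.4726, 0.1423, 0.1021]
ee_rot: [0.0, -0.211, 0.977, 0.0]
wrist_force: [0.8, 0.4, -0.4]
width: 0.0856
finger_force: 0.0
```

```bash
python3 - <<'E'
from h import *
im=cams.get_image("scene"); save(im,"s2.png",(170,160,350,295),4.4)
print(get_obs()["eef_pos"],get_obs()["wrist_force"])
E
```

```text
[0.47273295 0.14236324 0.10233308] [-0.20199695  0.11524686 -0.52813943]
```

View pics/s2.png

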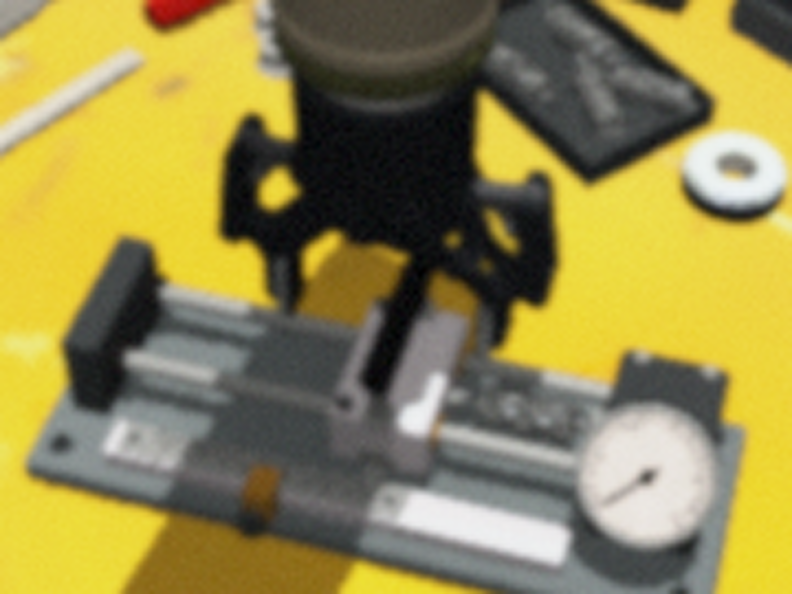

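Request:
move_arm --deltas '[{"tx": 0.02, "ty": -0.2, "tz": 0.03, "wx": 0, "wy": 0, "wz": 0, "grip": 1}, {"tx": 0, "ty": 0, "tz": 0, "wx": 0, "wy": 0, "wz": 0, "grip": 1}, {"tx": 0, "ty": 0, "tz": 0, "wx": 0, "wy": 0, "wz": 0, "grip": -1}, {"tx": 0, "ty": 0, "tz": 0, "wx": 0, "wy": 0, "wz": 0, "grip": -1}, {"tx": 0, "ty": 0, "tz": 0, "wx": 0, "wy": 0, "wz": 0, "grip": -1}, {"tx": 0, "ty": 0, "tz": 0, "wx": 0, "wy": 0, "wz": 0, "grip": -1}, {"tx": 0, "ty": 0, "tz": 0, "wx": 0, "wy": 0, "wz": 0, "grip": -1}, {"tx": 0, "ty": 0, "tz": 0, "wx": 0, "wy": 0, "wz": 0, "grip": -1}, {"tx": 0, "ty": 0, "tz": 0, "wx": 0, "wy": 0, "wz": 0, "grip": -1}, {"tx": 0, "ty": 0, "tz": 0, "wx": 0, "wy": 0, "wz": 0, "grip": -1}, {"tx": 0, "ty": 0, "tz": 0, "wx": 0, "wy": 0, "wz": 0, "grip": -1}, {"tx": 0, "ty": 0, "tz": 0, "wx": 0, "wy": 0, "wz": 0, "grip": -1}]'

```text
clock: 4.73
eef_pos: [0.474, 0.1372, 0.1011]
ee_rot: [-0.0, -0.212, 0.977, 0.0]
wrist_force: [-3.6, 4.2, 5.5]
width: 0.0144
finger_force: 58.4
```

Request:
move_arm --deltas '[{"tx": 0, "ty": 0.1, "tz": 0, "wx": 0, "wy": 0, "wz": 0, "grip": -1}, {"tx": 0, "ty": 0.2, "tz": 0, "wx": 0, "wy": 0, "wz": 0, "grip": -1}, {"tx": 0, "ty": 0.25, "tz": 0, "wx": 0, "wy": 0, "wz": 0, "grip": -1}, {"tx": 0, "ty": 0.25, "tz": 0, "wx": 0, "wy": 0, "wz": 0, "grip": -1}, {"tx": 0, "ty": 0.25, "tz": 0, "wx": 0, "wy": 0, "wz": 0, "grip": -1}, {"tx": 0, "ty": 0.25, "tz": 0, "wx": 0, "wy": 0, "wz": 0, "grip": -1}, {"tx": 0, "ty": 0.2, "tz": 0, "wx": 0, "wy": 0, "wz": 0, "grip": -1}, {"tx": 0, "ty": 0, "tz": 0, "wx": 0, "wy": 0, "wz": 0, "grip": -1}, {"tx": 0, "ty": 0, "tz": 0, "wx": 0, "wy": 0, "wz": 0, "grip": -1}]'

```text
clock: 5.48
eef_pos: [0.456, 0.1777, 0.1011]
ee_rot: [0.0, -0.212, 0.977, -0.0]
wrist_force: [3.0, -4.4, 4.2]
width: 0.0139
finger_force: 58.6
```

Request:
move_arm --deltas '[{"tx": 0, "ty": 0.15, "tz": 0, "wx": 0, "wy": 0, "wz": 0, "grip": -1}, {"tx": 0, "ty": 0.25, "tz": 0, "wx": 0, "wy": 0, "wz": 0, "grip": -1}, {"tx": 0, "ty": 0.25, "tz": 0, "wx": 0, "wy": 0, "wz": 0, "grip": -1}, {"tx": 0, "ty": 0.25, "tz": 0, "wx": 0, "wy": 0, "wz": 0, "grip": -1}, {"tx": 0, "ty": 0.25, "tz": 0, "wx": 0, "wy": 0, "wz": 0, "grip": -1}, {"tx": 0, "ty": 0.25, "tz": 0, "wx": 0, "wy": 0, "wz": 0, "grip": -1}, {"tx": 0, "ty": 0.2, "tz": 0, "wx": 0, "wy": 0, "wz": 0, "grip": -1}, {"tx": 0, "ty": 0.1, "tz": 0, "wx": 0, "wy": 0, "wz": 0, "grip": -1}, {"tx": 0, "ty": 0.1, "tz": 0, "wx": 0, "wy": 0, "wz": 0, "grip": -1}, {"tx": 0, "ty": 0.1, "tz": 0, "wx": 0, "wy": 0, "wz": 0, "grip": -1}, {"tx": 0, "ty": 0.05, "tz": 0, "wx": 0, "wy": 0, "wz": 0, "grip": -1}, {"tx": 0, "ty": 0, "tz": 0, "wx": 0, "wy": 0, "wz": 0, "grip": -1}, {"tx": 0, "ty": 0, "tz": 0, "wx": 0, "wy": 0, "wz": 0, "grip": -1}]'

```text
clock: 6.57
eef_pos: [0.4329, 0.2293, 0.1011]
ee_rot: [0.001, -0.211, 0.978, -0.001]
wrist_force: [7.0, -9.5, 2.6]
width: 0.014
finger_force: 58.5
```

Request:
move_arm --deltas '[{"tx": 0, "ty": 0.06, "tz": 0, "wx": 0, "wy": 0, "wz": 0, "grip": -1}, {"tx": 0, "ty": 0.06, "tz": 0, "wx": 0, "wy": 0, "wz": 0, "grip": -1}, {"tx": 0, "ty": 0.06, "tz": 0, "wx": 0, "wy": 0, "wz": 0, "grip": -1}, {"tx": 0, "ty": 0, "tz": 0, "wx": 0, "wy": 0, "wz": 0, "grip": -1}, {"tx": 0, "ty": 0, "tz": 0, "wx": 0, "wy": 0, "wz": 0, "grip": -1}]'

```text
clock: 6.98
eef_pos: [0.4311, 0.2335, 0.1011]
ee_rot: [0.001, -0.21, 0.978, -0.001]
wrist_force: [8.6, -11.1, 4.5]
width: 0.0142
finger_force: 58.7
```

Request:
move_arm --deltas '[{"tx": 0, "ty": 0.06, "tz": 0, "wx": 0, "wy": 0, "wz": 0, "grip": -1}, {"tx": 0, "ty": 0.06, "tz": 0, "wx": 0, "wy": 0, "wz": 0, "grip": -1}, {"tx": 0, "ty": 0, "tz": 0, "wx": 0, "wy": 0, "wz": 0, "grip": -1}, {"tx": 0, "ty": 0, "tz": 0, "wx": 0, "wy": 0, "wz": 0, "grip": -1}]'

```text
clock: 7.32
eef_pos: [0.4309, 0.2338, 0.1011]
ee_rot: [0.001, -0.209, 0.978, -0.003]
wrist_force: [13.5, -22.2, 6.8]
width: 0.0139
finger_force: 59.2
```

Request:
move_arm --deltas '[{"tx": 0, "ty": -0.1, "tz": 0, "wx": 0, "wy": 0, "wz": 0, "grip": -1}, {"tx": 0, "ty": -0.15, "tz": 0, "wx": 0, "wy": 0, "wz": 0, "grip": -1}, {"tx": 0, "ty": -0.2, "tz": 0, "wx": 0, "wy": 0, "wz": 0, "grip": -1}, {"tx": 0, "ty": -0.2, "tz": 0, "wx": 0, "wy": 0, "wz": 0, "grip": -1}, {"tx": 0, "ty": -0.2, "tz": 0, "wx": 0, "wy": 0, "wz": 0, "grip": -1}, {"tx": 0, "ty": -0.2, "tz": 0, "wx": 0, "wy": 0, "wz": 0, "grip": -1}, {"tx": 0, "ty": -0.2, "tz": 0, "wx": 0, "wy": 0, "wz": 0, "grip": -1}, {"tx": 0, "ty": -0.2, "tz": 0, "wx": 0, "wy": 0, "wz": 0, "grip": -1}, {"tx": 0, "ty": -0.2, "tz": 0, "wx": 0, "wy": 0, "wz": 0, "grip": -1}, {"tx": 0, "ty": -0.2, "tz": 0, "wx": 0, "wy": 0, "wz": 0, "grip": -1}]'

```text
clock: 8.15
eef_pos: [0.4516, 0.1876, 0.1011]
ee_rot: [0.001, -0.211, 0.977, -0.0]
wrist_force: [3.5, -5.8, 5.0]
width: 0.0139
finger_force: 59.1
```

```bash
python3 - <<'E'
from h import *
import pickle
im=cams.get_image("scene"); pickle.dump(im,open("mid.pkl","wb"));save(im,"s3.png",(205,235,295,300),8.8)
o=get_obs();print(o["eef_pos"],o["wrist_force"],o["clock"])
E
```

```text
[0.45208475 0.18638515 0.10110198] [ 4.37270368 -7.16647955  2.80149186] 8.2
```

View pics/s3.png

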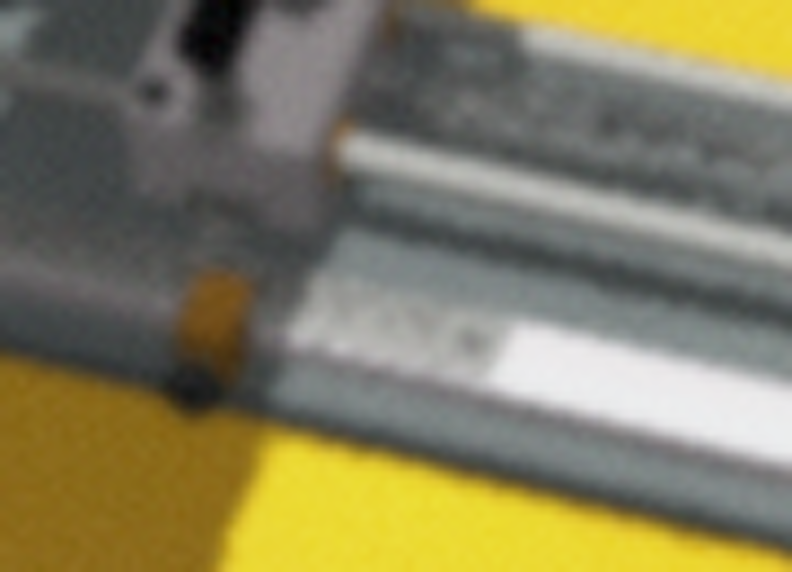

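Request:
move_arm --deltas '[{"tx": 0, "ty": -0.2, "tz": 0, "wx": 0, "wy": 0, "wz": 0, "grip": -1}, {"tx": 0, "ty": -0.2, "tz": 0, "wx": 0, "wy": 0, "wz": 0, "grip": -1}, {"tx": 0, "ty": -0.2, "tz": 0, "wx": 0, "wy": 0, "wz": 0, "grip": -1}, {"tx": 0, "ty": -0.2, "tz": 0, "wx": 0, "wy": 0, "wz": 0, "grip": -1}, {"tx": 0, "ty": -0.2, "tz": 0, "wx": 0, "wy": 0, "wz": 0, "grip": -1}, {"tx": 0, "ty": -0.2, "tz": 0, "wx": 0, "wy": 0, "wz": 0, "grip": -1}, {"tx": 0, "ty": -0.2, "tz": 0, "wx": 0, "wy": 0, "wz": 0, "grip": -1}, {"tx": 0, "ty": -0.15, "tz": 0, "wx": 0, "wy": 0, "wz": 0, "grip": -1}, {"tx": 0, "ty": -0.1, "tz": 0, "wx": 0, "wy": 0, "wz": 0, "grip": -1}, {"tx": 0, "ty": -0.1, "tz": 0, "wx": 0, "wy": 0, "wz": 0, "grip": -1}, {"tx": 0, "ty": -0.1, "tz": 0, "wx": 0, "wy": 0, "wz": 0, "grip": -1}, {"tx": 0, "ty": -0.05, "tz": 0, "wx": 0, "wy": 0, "wz": 0, "grip": -1}, {"tx": 0, "ty": 0, "tz": 0, "wx": 0, "wy": 0, "wz": 0, "grip": -1}, {"tx": 0, "ty": 0, "tz": 0, "wx": 0, "wy": 0, "wz": 0, "grip": -1}]'

```text
clock: 9.37
eef_pos: [0.4739, 0.1374, 0.1011]
ee_rot: [-0.0, -0.212, 0.977, 0.001]
wrist_force: [-0.9, -0.3, 7.2]
width: 0.014
finger_force: 59.7
```

```bash
python3 - <<'E'
from h import *
import pickle
im=cams.get_image("scene"); pickle.dump(im,open("home.pkl","wb"))
o=get_obs();print(o["eef_pos"],o["wrist_force"],o["clock"])
E
```

```text
[0.47396425 0.13733588 0.10108052] [-1.70145671  0.40715476  5.74938378] 9.4167
```

Request:
move_arm --deltas '[{"tx": 0, "ty": -0.06, "tz": 0, "wx": 0, "wy": 0, "wz": 0, "grip": -1}, {"tx": 0, "ty": 0, "tz": 0, "wx": 0, "wy": 0, "wz": 0, "grip": -1}, {"tx": 0, "ty": 0, "tz": 0, "wx": 0, "wy": 0, "wz": 0, "grip": -1}]'

```text
clock: 9.67
eef_pos: [0.474, 0.1372, 0.1011]
ee_rot: [-0.0, -0.213, 0.977, 0.002]
wrist_force: [-4.8, 4.8, 8.8]
width: 0.014
finger_force: 59.9
```

Request:
move_arm --deltas '[{"tx": 0, "ty": 0.1, "tz": 0, "wx": 0, "wy": 0, "wz": 0, "grip": -1}, {"tx": 0, "ty": 0.2, "tz": 0, "wx": 0, "wy": 0, "wz": 0, "grip": -1}, {"tx": 0, "ty": 0.2, "tz": 0, "wx": 0, "wy": 0, "wz": 0, "grip": -1}, {"tx": 0, "ty": 0.2, "tz": 0, "wx": 0, "wy": 0, "wz": 0, "grip": -1}, {"tx": 0, "ty": 0.2, "tz": 0, "wx": 0, "wy": 0, "wz": 0, "grip": -1}, {"tx": 0, "ty": 0.2, "tz": 0, "wx": 0, "wy": 0, "wz": 0, "grip": -1}, {"tx": 0, "ty": 0.2, "tz": 0, "wx": 0, "wy": 0, "wz": 0, "grip": -1}, {"tx": 0, "ty": 0.15, "tz": 0, "wx": 0, "wy": 0, "wz": 0, "grip": -1}, {"tx": 0, "ty": 0.1, "tz": 0, "wx": 0, "wy": 0, "wz": 0, "grip": -1}, {"tx": 0, "ty": 0, "tz": 0, "wx": 0, "wy": 0, "wz": 0, "grip": -1}, {"tx": 0, "ty": 0, "tz": 0, "wx": 0, "wy": 0, "wz": 0, "grip": -1}]'

```text
clock: 10.58
eef_pos: [0.4563, 0.177, 0.1011]
ee_rot: [0.0, -0.211, 0.977, -0.0]
wrist_force: [3.2, -5.0, 4.2]
width: 0.014
finger_force: 59.5
```

```bash
python3 - <<'E'
from h import *
import pickle
print(get_obs()["eef_pos"])
ims=[cams.get_image("scene") for _ in range(16)]
im=ims[0]; im["pixels"]=np.mean([i["pixels"].astype(float) for i in ims],0).astype(np.uint8); pickle.dump(im,open("near.pkl","wb"))
im2=dict(im); p=np.clip(im["pixels"].astype(float)*1.8,0,255).astype(np.uint8); im2["pixels"]=p
save(im2,"s4.png",(210,240,255,284),13)
t=cams.get_image("top"); pickle.dump(t,open("neart.pkl","wb"))
o=get_obs();print(o["eef_pos"],o["wrist_force"],o["clock"])
E
```

```text
[0.45627746 0.17699076 0.10109803]
[0.45634676 0.17682061 0.10110529] [ 1.99186047 -4.80679739  4.44388908] 11.4333
```

View pics/s4.png

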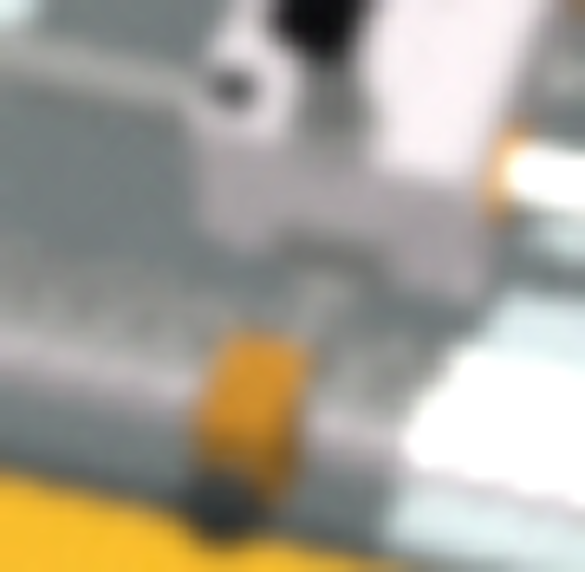

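```bash
cat > ov.py <<'E'
from h import *
import pickle
yaw=.419; d=np.array([-np.sin(yaw),np.cos(yaw)]); e=np.array([np.cos(yaw),np.sin(yaw)])
H0=np.array([.4744,.1368])
def P(x,q,z): w=H0+e*x+d*q; return [w[0],w[1],z]
def ov(im,crop,s,qp,qi,gain=1.0):
    x0,y0,x1,y1=crop
    p=np.clip(im["pixels"][y0:y1,x0:x1,::-1].astype(float)*gain,0,255).astype(np.uint8)
    p=cv2.resize(p,None,fx=s,fy=s,interpolation=cv2.INTER_CUBIC); raw=p.copy()
    f=lambda X:tuple(int(v) for v in ((proj(im,X)[0]-[x0,y0])+.5)*s)
    def L(a,b,c): cv2.line(p,f(a),f(b),c,1,cv2.LINE_AA)
    for s_ in(-.0015,.0015): L(P(-.035,qp+s_,.034),P(-.052,qp+s_,.034),(0,0,255))
    for q in qi: 
        L(P(-.053,q,.034),P(-.085,q,.034),(255,0,0))
        for s_ in(-.007,.007): L(P(-.06,q+s_,.034),P(-.085,q+s_,.034),(255,255,0))
    L(P(-.04,qp,.098),P(.04,qp,.098),(0,255,0))
    return np.hstack([raw,p])
if __name__=="__main__":
    n=pickle.load(open("near.pkl","rb")); t=pickle.load(open("top0.pkl","rb"))
    A=ov(n,(212,240,252,284),10,.0434,[.047],1.6); B=ov(t,(275,215,315,275),6.5,0,[.047])
    B=cv2.resize(B,None,fx=0.0+390/B.shape[0]*0+1,fy=1)
    cv2.imwrite("pics/ov1.png",A); cv2.imwrite("pics/ov2.png",B); print(A.shape,B.shape)
    for nm,im,c in(("near",n,(212,240,252,284)),("top",t,(275,255,300,275))):
        x0,y0,x1,y1=c; hsv=cv2.cvtColor(im["pixels"][y0:y1,x0:x1].astype(np.uint8),cv2.COLOR_RGB2HSV)
        print(nm,proj(im,P(-.052,.0434,.034)),proj(im,P(-.053,.047,.034)))
E
python3 ov.py
```

```text
(440, 800, 3) (390, 520, 3)
near [[233.10312062 266.71565088]] [[231.2687423  266.69603425]]
top [[284.8089359  260.32581876]] [[283.61762673 261.33553524]]
```

View pics/ov1.png

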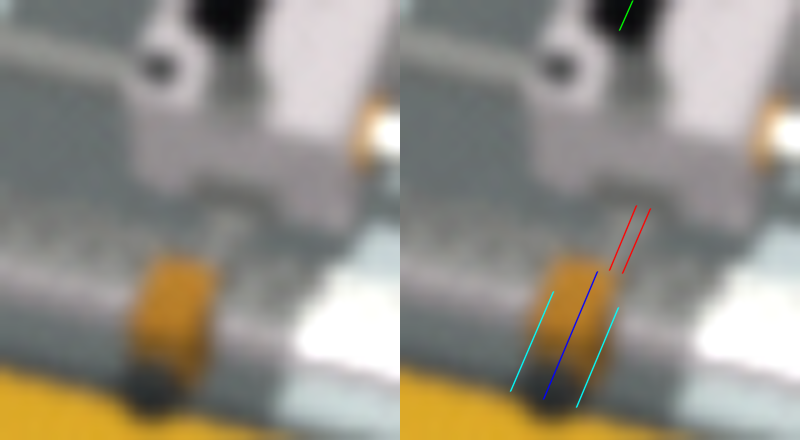

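View pics/ov2.png

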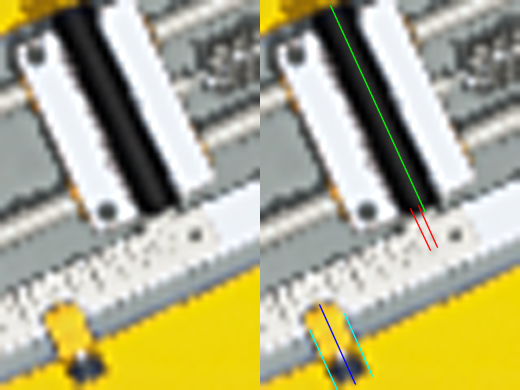

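```bash
cat > prof.py <<'E'
from ov import *
def prof(im,xs,qs,z):
    pix=im["pixels"].astype(np.float32)
    out=[]
    for x in xs:
        uv=proj(im,[P(x,q,z) for q in qs]).astype(np.float32)
        out.append(cv2.remap(pix,uv[:,0].reshape(1,-1),uv[:,1].reshape(1,-1),cv2.INTER_CUBIC)[0])
    return np.mean(out,0)
def edges(q,v):
    v=v-np.interp(q,[q[0],q[-1]],[v[:4].mean(),v[-4:].mean()]) # peak above baseline
    h=v.max()/2; i=np.where(v>h)[0]; a,b=i[0],i[-1]
    f=lambda i,j:q[i]+(h-v[i])*(q[j]-q[i])/(v[j]-v[i])
    l,r=f(a-1,a),f(b,b+1); return np.round(1e3*np.array([l,r,(l+r)/2,v.max()/1e3]),2)
t=pickle.load(open("top0.pkl","rb")); s0=pickle.load(open("scene0.pkl","rb")); n=pickle.load(open("near.pkl","rb"))
q=np.arange(-.016,.016,.0004)
for nm,im in(("top",t),("scene",s0)):
    print(nm,"bar",[edges(q,-prof(im,np.arange(a,a+.015,.002),q,.1).mean(1)).tolist() for a in(-.03,-.01,.01)])
q=np.arange(.031,.064,.0004)
sat=lambda c:c[:,0]-c[:,2]
for nm,im in(("top",t),("scene",s0),("near",n)):
    for z in(.034,.038):
        for a in(-.060,-.064,-.068): print(nm,z,a,edges(q,sat(prof(im,np.arange(a-.002,a+.002,.001),q,z))))
q=np.arange(.034,.053,.001)
for a in(-.046,-.049): print("ptr",a,(prof(n,np.arange(a-.002,a+.002,.001),q,.034).mean(1)).round(0).tolist())
q=np.arange(-.010,.010,.001)
for a in(-.046,-.049): print("ptr0",a,(prof(s0,np.arange(a-.002,a+.002,.001),q,.034).mean(1)).round(0).tolist())
E
python3 prof.py
```

```text
top bar [[-6.92, 9.02, 1.05, 239.26], [-6.7, 8.86, 1.08, 238.97], [-6.76, 9.28, 1.26, 241.66]]
scene bar [[-9.63, 6.63, -1.5, 174.76], [-10.27, 7.59, -1.34, 175.72], [-8.09, 7.68, -0.2, 135.43]]
top 0.034 -0.06 [ 40.84  54.43  47.63 210.31]
top 0.034 -0.064 [ 41.2   54.27  47.73 214.7 ]
top 0.034 -0.068 [ 41.12  54.39  47.76 225.92]
top 0.038 -0.06 [ 40.87  54.41  47.64 210.29]
top 0.038 -0.064 [ 41.22  54.24  47.73 214.71]
top 0.038 -0.068 [ 41.14  54.35  47.75 225.26]
scene 0.034 -0.06 [ 42.19  55.91  49.05 149.49]
scene 0.034 -0.064 [ 41.81  55.74  48.77 149.54]
scene 0.034 -0.068 [ 41.16  55.63  48.39 125.87]
scene 0.038 -0.06 [ 41.26  54.82  48.04 147.02]
scene 0.038 -0.064 [ 40.91  54.55  47.73 149.32]
scene 0.038 -0.068 [ 40.51  54.56  47.53 144.51]
near 0.034 -0.06 [42.12 55.93 49.03 87.76]
near 0.034 -0.064 [41.57 55.76 48.66 86.14]
near 0.034 -0.068 [40.39 55.45 47.92 78.51]
near 0.038 -0.06 [41.21 54.79 48.   87.84]
near 0.038 -0.064 [40.83 54.64 47.74 87.28]
near 0.038 -0.068 [40.14 54.48 47.31 84.82]
ptr -0.046 [73.0, 73.0, 73.0, 73.0, 74.0, 74.0, 74.0, 75.0, 78.0, 80.0, 83.0, 84.0, 84.0, 82.0, 80.0, 78.0, 77.0, 76.0, 75.0]
ptr -0.049 [80.0, 80.0, 80.0, 79.0, 78.0, 76.0, 75.0, 74.0, 76.0, 79.0, 82.0, 84.0, 84.0, 82.0, 80.0, 78.0, 76.0, 76.0, 75.0]
ptr0 -0.046 [129.0, 125.0, 124.0, 124.0, 125.0, 128.0, 130.0, 132.0, 134.0, 137.0, 139.0, 139.0, 138.0, 133.0, 125.0, 119.0, 115.0, 114.0, 115.0, 118.0]
ptr0 -0.049 [136.0, 134.0, 136.0, 139.0, 143.0, 145.0, 143.0, 140.0, 137.0, 135.0, 134.0, 134.0, 134.0, 132.0, 130.0, 129.0, 130.0, 132.0, 134.0, 136.0]
```

Request:
move_arm --deltas '[{"tx": 0, "ty": 0.05, "tz": 0, "wx": 0, "wy": 0, "wz": 0, "grip": -1}, {"tx": 0, "ty": 0.06, "tz": 0, "wx": 0, "wy": 0, "wz": 0, "grip": -1}, {"tx": 0, "ty": 0, "tz": 0, "wx": 0, "wy": 0, "wz": 0, "grip": -1}, {"tx": 0, "ty": 0, "tz": 0, "wx": 0, "wy": 0, "wz": 0, "grip": -1}, {"tx": 0, "ty": 0, "tz": 0, "wx": 0, "wy": 0, "wz": 0, "grip": -1}]'

```text
clock: 11.85
eef_pos: [0.455, 0.1798, 0.1011]
ee_rot: [0.0, -0.211, 0.977, -0.0]
wrist_force: [3.1, -5.6, 4.3]
width: 0.014
finger_force: 59.5
```

```bash
python3 - <<'E' 
import io,contextlib
with contextlib.redirect_stdout(io.StringIO()):
    from prof import *
ims=[cams.get_image("scene") for _ in range(24)]
im=ims[0]; im["pixels"]=np.mean([i["pixels"].astype(float) for i in ims],0); pickle.dump(im,open("fin.pkl","wb"))
o=get_obs(); x=o["eef_pos"][:2]-[.474,.1372]; print("joint",x@d,o["wrist_force"],o["clock"])
q=np.arange(.038,.060,.001); print((q*1e3).round().astype(int).tolist())
for nm,I in(("near",n),("fin",im)):
    for a in(-.045,-.047,-.049,-.051): print(nm,"ptr",a,(prof(I,np.arange(a-.001,a+.001,.0005),q,.034).mean(1)).round(0).astype(int).tolist())
    for a in(-.051,-.053,-.055,-.057,-.059,-.061): print(nm,"idx",a,sat(prof(I,np.arange(a-.001,a+.001,.0005),q,.034)).round(0).astype(int).tolist())
im2=dict(im); im2["pixels"]=np.clip(im["pixels"]*2,0,255).astype(np.uint8); save(im2,"s5.png",(218,250,245,276),22)
E
```

```text
joint 0.04657517257494454 [ 3.47746233 -4.99217883  3.153286  ] 13.05
[38, 39, 40, 41, 42, 43, 44, 45, 46, 47, 48, 49, 50, 51, 52, 53, 54, 55, 56, 57, 58, 59]
near ptr -0.045 [72, 73, 74, 75, 78, 80, 83, 84, 84, 82, 80, 77, 77, 76, 75, 74, 73, 73, 73, 74, 74, 74]
near ptr -0.047 [75, 75, 75, 75, 77, 80, 83, 84, 84, 82, 80, 78, 77, 77, 76, 75, 74, 74, 76, 77, 78, 79]
near ptr -0.049 [78, 76, 75, 74, 76, 79, 82, 84, 84, 82, 80, 77, 76, 76, 75, 74, 75, 76, 78, 81, 82, 81]
near ptr -0.051 [80, 77, 74, 74, 75, 77, 80, 82, 82, 81, 80, 78, 77, 76, 75, 75, 76, 78, 80, 81, 81, 81]
near idx -0.051 [1, 1, 4, 8, 14, 20, 27, 33, 37, 41, 43, 43, 42, 41, 39, 37, 33, 28, 22, 16, 11, 6]
near idx -0.053 [2, 4, 8, 16, 26, 37, 48, 55, 63, 67, 70, 70, 69, 68, 64, 61, 55, 46, 35, 24, 16, 8]
near idx -0.055 [3, 6, 11, 22, 34, 50, 62, 74, 80, 85, 86, 86, 85, 84, 81, 77, 68, 58, 43, 30, 18, 10]
near idx -0.057 [3, 6, 14, 24, 40, 55, 70, 81, 87, 90, 90, 90, 89, 89, 87, 81, 74, 60, 46, 31, 19, 10]
near idx -0.059 [4, 8, 15, 26, 42, 57, 72, 81, 88, 89, 89, 89, 88, 89, 87, 82, 73, 60, 46, 30, 19, 9]
near idx -0.
[... 413 characters left out ...]
0.051 [81, 77, 75, 74, 73, 73, 72, 73, 74, 75, 76, 76, 76, 75, 75, 76, 77, 78, 81, 82, 82, 81]
fin idx -0.051 [1, 2, 5, 8, 14, 20, 27, 34, 39, 43, 44, 44, 42, 41, 39, 37, 33, 28, 22, 16, 10, 6]
fin idx -0.053 [1, 4, 8, 15, 26, 36, 49, 57, 65, 68, 71, 70, 69, 68, 64, 61, 54, 46, 36, 24, 16, 8]
fin idx -0.055 [2, 5, 11, 22, 34, 50, 63, 74, 81, 85, 86, 86, 85, 83, 80, 76, 67, 57, 43, 31, 18, 10]
fin idx -0.057 [3, 6, 14, 24, 39, 55, 70, 81, 86, 90, 90, 90, 89, 88, 88, 82, 74, 60, 46, 31, 19, 11]
fin idx -0.059 [4, 8, 15, 26, 42, 57, 73, 81, 88, 89, 90, 90, 89, 90, 88, 83, 73, 60, 46, 30, 19, 9]
fin idx -0.061 [5, 10, 17, 31, 45, 62, 73, 83, 87, 88, 89, 89, 89, 88, 86, 82, 71, 59, 43, 30, 16, 9]
```

View pics/s5.png

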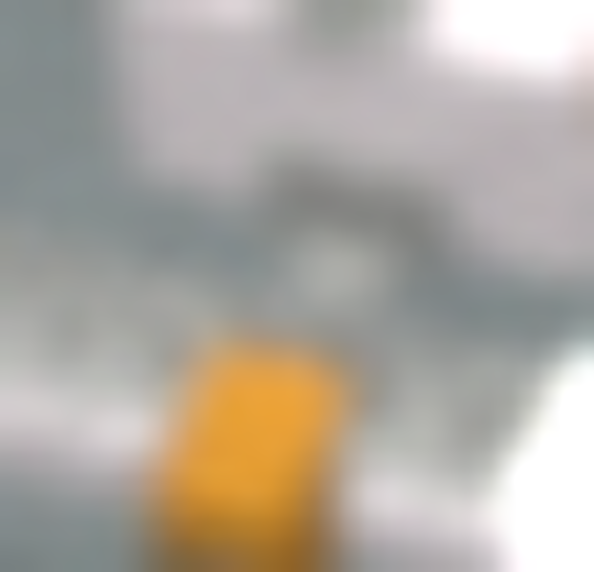

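```bash
python3 - <<'E' 
import io,contextlib
with contextlib.redirect_stdout(io.StringIO()):
    from prof import *
q=np.arange(-.04,.0401,.002); print((q*1e3).round().astype(int).tolist())
for nm,I in(("top",t),("scene",s0)):
    for a in(-.036,-.032,-.028): print(nm,a,(prof(I,np.arange(a-.001,a+.001,.0005),q,.067).mean(1)).round(0).astype(int).tolist())
q=np.arange(-.012,.013,.001); print("front",(q*1e3).round().astype(int).tolist())
for nm,I in(("top",t),("scene",s0)):
    for a in(-.044,-.046,-.048,-.050,-.052,-.054): print(nm,a,(prof(I,np.arange(a-.001,a+.001,.0005),q,.034).mean(1)).round(0).astype(int).tolist())
# blade fit: tail of clip tip: brass red-blue along x at several q, near frame
f=pickle.load(open("fin.pkl","rb"))
for q0 in(.044,.046,.048,.050,.052,.054):
    print("tipedge",q0,[int(sat(prof(f,[x],np.array([q0,q0]),.034))[0]) for x in np.arange(-.060,-.044,.001)])
for a in(-.03,-.01): 
    Q=np.arange(-.016,.016,.002); print("bar",a,prof(s0,np.arange(a,a+.015,.002),Q,.098).mean(1).round().astype(int).tolist())
E
```

```text
[-40, -38, -36, -34, -32, -30, -28, -26, -24, -22, -20, -18, -16, -14, -12, -10, -8, -6, -4, -2, 0, 2, 4, 6, 8, 10, 12, 14, 16, 18, 20, 22, 24, 26, 28, 30, 32, 34, 36, 38, 40]
top -0.036 [163, 164, 162, 161, 161, 159, 159, 158, 159, 188, 200, 196, 207, 193, 214, 194, 76, 9, 13, 34, 31, 13, 8, 52, 147, 205, 212, 201, 181, 178, 157, 177, 149, 144, 161, 162, 162, 162, 161, 161, 163]
top -0.032 [162, 160, 159, 161, 160, 161, 160, 153, 157, 225, 253, 248, 246, 251, 255, 208, 88, 11, 20, 45, 44, 24, 2, 29, 158, 256, 262, 198, 95, 80, 138, 230, 187, 144, 155, 162, 162, 162, 162, 162, 161]
top -0.028 [147, 121, 138, 155, 152, 147, 154, 135, 149, 237, 250, 244, 242, 246, 255, 220, 89, 5, 23, 46, 45, 23, 6, 26, 137, 235, 258, 211, 139, 119, 166, 230, 146, 79, 123, 157, 149, 154, 146, 151, 154]
scene -0.036 [129, 128, 128, 129, 126, 122, 112, 104, 120, 151, 176, 185, 189, 188, 183, 177, 161, 136, 119, 114, 114, 114, 116, 121, 139, 163, 170, 159, 137, 136, 154, 158, 149, 135, 126, 126, 127, 129, 129, 128, 127]
scene -0.032 [163, 164, 164, 161, 160, 155, 140, 124, 138, 178, 206, 215, 220, 221, 21
[... 2007 characters left out ...]
, 144, 141, 136, 130, 126, 126, 128, 134, 141, 147, 148, 146, 142, 139, 138, 140, 146]
tipedge 0.044 [73, 73, 71, 70, 67, 62, 57, 49, 38, 26, 15, 9, 4, 1, 0, 0]
tipedge 0.046 [87, 87, 87, 86, 83, 81, 76, 65, 53, 38, 24, 14, 6, 3, 1, 0]
tipedge 0.048 [89, 90, 90, 90, 89, 87, 80, 71, 59, 42, 29, 17, 7, 4, 1, 0]
tipedge 0.05 [88, 89, 89, 89, 89, 86, 78, 70, 56, 42, 28, 15, 8, 3, 0, 0]
tipedge 0.052 [86, 87, 88, 87, 86, 80, 74, 65, 52, 39, 25, 14, 8, 2, 0, 0]
tipedge 0.054 [71, 74, 74, 74, 71, 67, 63, 54, 44, 33, 20, 13, 5, 1, 0, -1]
bar -0.03 [217, 201, 167, 128, 93, 55, 24, 14, 16, 16, 21, 53, 118, 179, 201, 187]
bar -0.01 [214, 193, 154, 117, 84, 52, 24, 15, 15, 17, 19, 43, 98, 153, 185, 187]
```

```bash
python3 -c "
from h import *
o=get_obs();print(o['eef_pos'],o['clock'],workorder.close_job())"
```

```text
the job is handed in; nothing more can be done
[0.45503023 0.17973698 0.10110194] 13.05 None
```

The job is handed in: I drew the carriage out to its stop once, eased it back home, then drew it out to about 46.6 mm and am still holding it there; I estimate the index at about 46.7 mm, and the alignment is good to roughly 1 mm because the pointer was faint in the pictures.

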